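# Hold the coffee grinder's lid at half twist

### The job

Pulse the office coffee grinder: pull the desk drawer well open by its handle, take out the grinder's black lid, lower its two lugs through the notches of the grinder's collar until it sits fully home, then twist it clockwise (seen from above) halfway to the lock, to the single middle mark, an eighth of a turn, and never so far that the lock clicks. The lid is sprung back, so finish still gripping it and holding it at the half twist; do not let go. Leave the stapler, the mug and the hand-gel bottle where they stand.

Things in the scene. Friction and masses are not known exactly. Their poses are not given: they have to be found in the camera images.
- drawers_drawer0 (a joint): how far the drawer is pulled out, m: 0 shut, 0.145 fully out, starting nearly shut. Slides along the unit's -x with about 1 N of friction and stays where it is left
- unit: grey felt pad, 310 x 240 x 3 mm, with the beige drawer unit fixed on it. Origin on the desk, in the middle of its width, 30 mm behind the shut drawer's face; -x is the way the drawer opens (towards the robot, yaw within 0.15 rad). The unit is 215 mm deep (x), 220 wide (y), its top 103 mm above the desk. It may stand left or right, the grinder on the other side
- handle (a point): middle of the drawer's steel bar handle: round bar 11 mm thick, 110 mm long along the unit's y, level, its axis 80 mm above the desk and 35 mm in front of the drawer's face (29 mm of free space behind the bar). Moves with the drawer; axes as the unit's
- lid: black grinder lid, upright on the drawer's floor, hidden until that is pulled open. Origin: centre of its underside. Round plug 63 mm across, 18 high, with an upright bar grip on top: 56 mm long along x, 12 thick along y, 18 to 47 mm above the origin. At its foot two lugs at +x and -x, in line with the bar, out to 41 mm from the axis, 12 wide, 7 high. A half turn makes no difference. About 110 g
- lid_bar (a point): middle of the lid's bar grip, 32 mm above the lid's underside, axes as the lid's. In the drawer the underside is 25 mm above the desk and the lid's centre 60 to 100 mm behind the drawer's front face; the drawer is 170 x 178 mm inside, its walls 53 mm above its floor
- grinder: coffee grinder, fixed to the desk: steel body 128 mm across at the foot, open white collar 106 mm across at the top, rim 120.5 mm above the desk. Origin: centre of its underside. Black marks on the rim show where an end of the lid's bar points: one at +x (lid goes in), one 45 degrees clockwise of it (half twist), two side by side at 90 degrees (locked)
- seat (a point): point on the grinder's axis, 104 mm above the desk, where the centre of the lid's underside lies when fully home; axes as the grinder's. Above it the collar's lip (8 mm thick, opening 71 mm across) is broken by two notches 20 mm wide, at the grinder's +x and -x; under the lip is a space 89 mm across and 8.5 mm high for the lugs
- ring (a joint): twist of the sprung dark steel drive ring inside the collar, rad, clockwise from above: 0 at rest (pockets under the notches), 0.67 to 0.785 half twist, 1.45 lock click, 1.571 stop. The lugs drop into its two pockets, 21 mm wide, so the lid turns some 0.12 rad before the ring follows. A spring (0.036 N m at rest, 0.12 at half twist) turns it back when let go
- pockets (a point): centre of the drive ring's top face, on the grinder's axis at seat height; its x axis runs through the two pockets and turns with the ring
- stapler: black and steel stapler, 140 x 34 x 53 mm, loose, lying along x in the middle; origin under its centre
- mug: white mug, 80 mm across, 95 mm high, loose; origin under its centre
- gel: hand-gel bottle, 56 mm across, 150 mm high, loose; origin under its centre

How it is judged:
On the way, in this order (a step that is already met when the one before it is completed fails the run):
1. the drawer is pulled well open (at least 80 mm) (value of joint drawers_drawer0 above 0.08 m), for 0.1 s.
2. the lid sits fully home in the collar, not yet twisted (horizontal distance between lid and seat below 0.006 m and z of lid in the frame of seat between -0.004 and 0.004 m and angle between lid's own z axis and vertical below 0.1 rad and angle between the x axis of lid and the x axis of pockets, either way round below 0.25 rad and value of joint ring below 0.4 rad), for 0.05 s.
At the end, for the whole second after the job is handed in: the lid is home in the collar (centred within 6 mm, height within 4 mm, upright, lugs in the ring's pockets), the drive ring is twisted 0.5 to 0.95 rad (so that the bar points at the half mark within some 10 degrees) and still, and the fingers hold the lid with more than 2 N (horizontal distance between lid and seat below 0.006 m and z of lid in the frame of seat between -0.004 and 0.004 m and angle between lid's own z axis and vertical below 0.1 rad and angle between the x axis of lid and the x axis of pockets, either way round below 0.25 rad and value of joint ring between 0.5 and 0.95 rad and velocity of joint ring between -0.05 and 0.05 rad/s and contact force between the fingers and lid above 2 N); the arm keeps its last pose, push and grip.
It fails at once if the lid is twisted so far that the lock clicks (ring beyond 1.45 rad) (value of joint ring above 1.45 rad).
It fails at once if the stapler is pushed away or knocked over (more than 30 mm from its place) (distance of stapler from where it was at the start of the episode above 0.03 m).
It fails at once if the mug is pushed away or knocked over (more than 30 mm from its place) (distance of mug from where it was at the start of the episode above 0.03 m).
It fails at once if the hand-gel bottle is pushed away or knocked over (more than 30 mm from its place) (distance of gel from where it was at the start of the episode above 0.03 m).
It also fails if it takes over 61 s, if anything falls off the work surface, if the arm or the gripper's body presses on something with over 40 N, if the wrist force passes 120 N, or if a joint passes its speed limit or range.

### The arm

A 6-joint arm with a two-finger parallel gripper is mounted at the origin on the work surface. World frame = base frame: x ahead of the robot, y to its left, z up, the work surface at z = 0. Lengths are in m, angles in rad, forces in N, time in s.
With the tool pointing down it reaches from about 0.4 to 0.825 m from the base axis. Payload 7 kg.
Tool frame: the origin (TCP) lies at the very end of the fingers, on their centre line; the grasp point (between the pads) lies 19 mm behind it; z points along the fingers, y is the line along which they close (so a half turn about z gives the same grasp; the last joint's range is limited). The gripper opens to 85 mm and grips with 20 to 120 N. Pads are 22 mm wide; open, the fingers measure 114 mm over their backs; the gripper's body (76 mm by 85 mm) begins 54 mm behind the grasp point. The pads swing forward as they close: fully open they stand 13 mm farther back than shut.
Start: joints at [1.608, 0.359, 0.012, 0, -1.224, -0.288], TCP at [0.168, 0.654, 0.231] pointing down, gripper open.
Joint ranges: [-3.07, 3.07], [-1.43, 2.12], [-1.02, 1.25], [-3.03, 1.67], [-3.05, -0], [-3.03, 3.03]. Speed limits (rad/s): [2.39, 2.39, 3.01, 3.14, 3.14, 3.14].

### API

Orientations are given as a unit quaternion [x, y, z, w].
In Python, from cell import arm gives the robot as it stands.
- The arm moves only by the tool jog_arm, called after "Request:" as name(argument=value, ...) on one line, values as JSON. Schema: {"type":"object","properties":{"steps":{"type":"array","items":{"type":"number"},"minItems":5,"maxItems":50},"grip_force":{"type":"number"},"only":{"type":"string"},"quiet":{"type":"boolean"},"lines":{"type":"string"}},"required":["steps"],"additionalProperties":false}. steps is one flat list of numbers that holds 1 to 10 rows one after another, with no inner brackets; each row has 5 numbers: dx, dy, dz in shares of 1 m (1.0 is 1 m), then a turn about the tool's z in shares of 2 rad (1.0 is 2 rad), then the finger opening in m; each row is the pose to reach, as a shift and turn from the pose commanded when the call began, along the tool's axes at that moment; what a row does not reach only later rows make up. A row lasts 1/10 s, in which the tool goes at most 0.05 m and 0.15 rad, less where a joint would pass 70% of its speed; a pose out of reach is approached as far as the arm can. The fingers move at their own pace and stop on an object; grip_force is the grip in N (left out, the last holds). Time passes only in rows, so rows that do not move let the fingers close. The tool returns the time, the measured TCP pose, the force, the opening and the grip force at its end. only (a regular expression) keeps the lines of the reply that match it, lines (a string "A,B") keeps lines A to B, and quiet returns only ok. A shift or turn number past 1, either way, is cut back to 1. Input that does not fit is refused with a message, and nothing moves.
- arm.state(): the state, without advancing time (a new reading comes with each control period).
- arm.snapshot(name): name is "scene" or "top" or "wrist"; returns the picture (384x512x3 uint8, blue, green, red); there is no depth.
- arm.camera_info(name): a dict with "intrinsics" (3x3 intrinsics, pixels), "extrinsics" (4x4, takes a point from camera to world coordinates). Camera axes: x right, y up, looking along -z (the intrinsics and any distortion apply to the point x, -y, -z); pixel columns grow to the right and rows downward; lengths in m; the calibration is good to about 2 mm. A picture is of the moment at which its call begins: read the wrist's pose just before it. camera_info takes no time and is no camera call; for the wrist camera it gives the pose at the moment of the call.
- arm.hand_in(): hands the job in; it is judged then, once.
The state is a dict: "t": time; "joint_positions": joint angles; "qvel": joint speeds; "joint_efforts": joint torques, N m; "ee_pos": TCP position; "orientation": TCP orientation; "force": force on the tool from outside, world axes, zero at the start; "moment": the same for the moment, N m; "opening": finger opening in m; "grip_force": force on a finger pad.
Only numpy, scipy, OpenCV 4.12 (cv2) and the standard library are available. Lean on these libraries where they do the work, as an engineer would, in place of code of your own. Each camera call takes 0.05 s, during which the arm holds its last target. There are 200 camera calls.

## Working session

There is one attempt and no reset: what is moved stays moved. The work goes in short steps, Python scripts to look and compute and a tool call to move; the robot and the scene stay as the last step left them, time stands still between calls to the robot, and variables do not carry over. Pictures are saved under pics/ and viewed, at most 10 in all, crops included, and the job is handed in when it is done.

```bash
ls; mkdir -p pics
```

Run:
```python
from cell import arm
import cv2,numpy as np
for n in("scene","top"):
    cv2.imwrite(f"pics/{n}0.png",arm.snapshot(n)); c=arm.camera_info(n); print(n,np.round(c["intrinsics"],1).tolist(),np.round(c["extrinsics"],4).tolist(),[k for k in c])
a=cv2.imread("pics/scene0.png");b=cv2.imread("pics/top0.png")
s=arm.state();print(s)
```

```text
cell.py
pics
scene [[467.9, 0.0, 247.8], [0.0, 467.9, 187.1], [0.0, 0.0, 1.0]] [[-0.1604, -0.8311, 0.5324, 1.2735], [0.987, -0.1325, 0.0904, 0.2261], [-0.0046, 0.54, 0.8416, 1.2274], [0.0, 0.0, 0.0, 1.0]] ['intrinsics', 'extrinsics']
top [[388.9, 0.0, 256.9], [0.0, 388.9, 187.3], [0.0, 0.0, 1.0]] [[-0.0007, 0.9908, -0.135, 0.4222], [-1.0, -0.0019, -0.0084, 0.0883], [-0.0086, 0.135, 0.9908, 1.1817], [0.0, 0.0, 0.0, 1.0]] ['intrinsics', 'extrinsics']
{'t': 0.1, 'joint_positions': array([ 1.60811555e+00,  3.59291168e-01,  1.11524146e-02, -2.91698647e-04,
       -1.22411179e+00, -2.88098329e-01]), 'qvel': array([ 0.00071855, -0.00264459,  0.00062409,  0.00070666,  0.0005969 ,
        0.00090585]), 'joint_efforts': array([-1.46397655e-03, -5.84766555e+01,  2.94110370e+01,  6.95456296e+00,
       -3.19065985e-03,  1.06117108e-05]), 'ee_pos': array([0.1674333 , 0.65345742, 0.23047684]), 'orientation': array([ 9.92142542e-01, -1.25110469e-01, -1.75391575e-05,  7.39718694e-04]), 'force': array([ 0.05529965, -0.43720071, -0.38361055]), 'moment': array([-0.0317771 ,  0.00828903,  0.01202241]), 'grip_force': 0.0, 'opening': 0.08518020710292666}
```

View pics/top0.png

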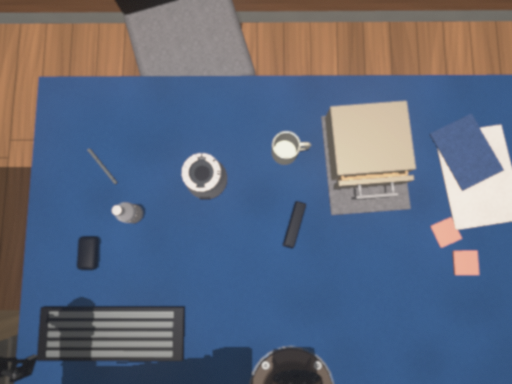

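View pics/scene0.png

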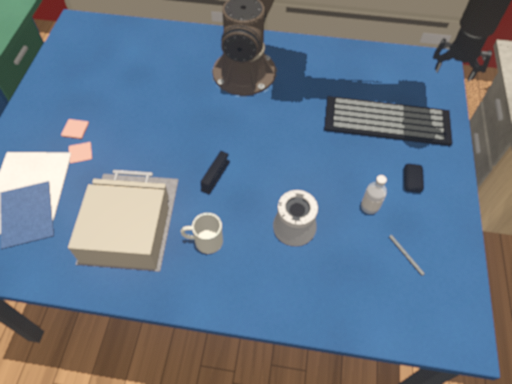

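The top view shows the unit on the right (handle near px 377,196), the grinder at about (203,174), the mug at (287,148), the stapler at (294,225) and the gel at (128,212). I'll enlarge the grinder and the handle.

Create h.py:
```python
import numpy as np,cv2
from cell import arm
from scipy.spatial.transform import Rotation as R
def ray(n,u,v,c=None):
    c=c or arm.camera_info(n);K=np.array(c["intrinsics"]);E=np.array(c["extrinsics"])
    d=np.array([(u-K[0,2])/K[0,0],-(v-K[1,2])/K[1,1],-1.]);return E[:3,3],E[:3,:3]@d
def on(n,u,v,z,c=None):
    o,d=ray(n,u,v,c);return o+d*(z-o[2])/d[2]
def proj(n,p,c=None):
    c=c or arm.camera_info(n);K=np.array(c["intrinsics"]);E=np.array(c["extrinsics"])
    q=E[:3,:3].T@(np.array(p)-E[:3,3]);return np.array([K[0,0]*q[0]/-q[2]+K[0,2],K[1,1]*q[1]/q[2]+K[1,2]])
```

Run:
```python
from h import *
a=cv2.imread("pics/top0.png");b=cv2.imread("pics/scene0.png")
A=cv2.resize(a[145:210,170:236],(400,394),interpolation=cv2.INTER_CUBIC)
B=cv2.resize(a[165:220,325:420],(400,232),interpolation=cv2.INTER_CUBIC)
C=cv2.resize(b[185:250,265:330],(400,300),interpolation=cv2.INTER_CUBIC)
im=np.zeros((600,800,3),np.uint8);im[:394,:400]=A;im[:232,400:]=B;im[250:550,400:]=C
cv2.imwrite("pics/z.png",im)
# white collar in top
for n,i,x0,x1,y0,y1 in(("top",a,170,236,145,210),("scene",b,265,330,180,250)):
    m=(i.min(2)>150).astype(np.uint8);w=np.zeros_like(m);w[y0:y1,x0:x1]=m[y0:y1,x0:x1]
    c=max(cv2.findContours(w,0,2)[0],key=cv2.contourArea);print(n,cv2.fitEllipse(c),cv2.boundingRect(c))
    e=cv2.fitEllipse(c);print(on(n,*e[0],.1205))
```

```text
top ((200.5742950439453, 171.93553161621094), (38.11418533325195, 38.82612991333008), 45.61193084716797) (181, 153, 40, 39)
[0.61008896 0.2533838  0.1205    ]
scene ((297.51702880859375, 207.0009307861328), (34.868526458740234, 40.2010498046875), 101.707275390625) (277, 189, 41, 36)
[0.61556405 0.2518447  0.1205    ]
```

View pics/z.png

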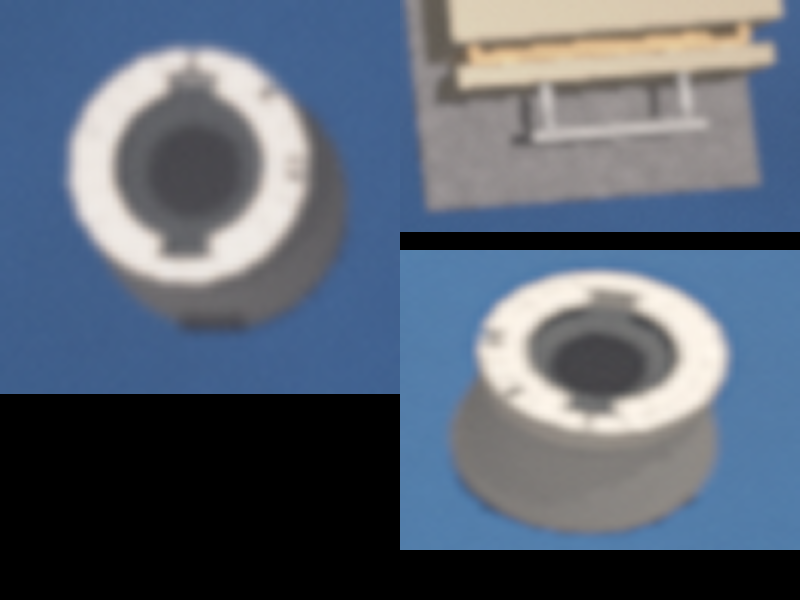

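The crop shows the notches at the top and bottom of the collar, about px (201.7,157.9) and (200.5,185.4), so the grinder's x is close to world x. The half mark is at upper right. The handle ends are at about (357.1,197.5) and (398.2,194.6).

Run:
```python
from h import *
p=on("top",357.1,197.5,.081);q=on("top",398.2,194.6,.081);d=q-p;L=np.linalg.norm(d)
yaw=np.arctan2(d[1],d[0])+np.pi/2   # unit +y = -d
m=(p+q)/2;print("bar",p,q,"len",L,"unit yaw",yaw,"mid",m)
n1=on("top",201.7,157.9,.1205);n2=on("top",200.5,185.4,.1205);print("notch",n1,n2,np.arctan2(*(n1-n2)[1::-1]))
s=arm.state();Q=R.from_quat(s["orientation"]);
t=np.array([m[0],m[1],.23]);print("toolxyaw",np.arctan2(*Q.as_matrix()[1::-1,0]))
for w in([.60,.12,.23],t):print(w,Q.inv().apply(np.array(w)-s["ee_pos"]))
print([on("top",*u,z)[:2].round(3) for u,z in(((287,148),.095),((294,225),.05),((123,209),.14))])
```

```text
bar [ 0.54240339 -0.18700889  0.081     ] [ 0.55049288 -0.30379422  0.081     ] len 0.11706516980283817 unit yaw 0.069157565750668 mid [ 0.54644814 -0.24540156  0.081     ]
notch [0.64976639 0.25099137 0.1205    ] [0.5723862  0.25287819 0.1205    ] -0.024378810231057403
toolxyaw -0.2508783071016154
[0.6, 0.12, 0.23] [0.55145842 0.40936935 0.00116239]
[ 0.54644814 -0.24540156  0.23      ] [0.59029572 0.77662602 0.00170891]
[array([0.683, 0.011]), array([ 0.466, -0.01 ]), array([0.506, 0.457])]
```

Units first: turns go in shares of 2 rad. So 1.25 rad is 0.625.

Request:
jog_arm(steps=[0.55, 0.41, 0, 0.625, 0.03, 0.55, 0.41, 0, 0.625, 0.03, 0.55, 0.41, 0, 0.625, 0.03, 0.55, 0.41, 0, 0.625, 0.03, 0.55, 0.41, 0, 0.625, 0.03, 0.55, 0.41, 0, 0.625, 0.03, 0.55, 0.41, 0, 0.625, 0.03, 0.55, 0.41, 0, 0.625, 0.03, 0.55, 0.41, 0, 0.625, 0.03, 0.55, 0.41, 0, 0.625, 0.03], grip_force=40)

```text
t: 1.1
ee_pos: [0.4824, 0.263, 0.2313]
orientation: [0.731, -0.683, -0.0, -0.0]
force: [1.0, 1.8, 1.0]
opening: 0.0299
grip_force: 0.0
```

Run:
```python
from h import *
s=arm.state();Q=R.from_quat(s["orientation"]);M=Q.as_matrix();print(s["ee_pos"],s["joint_positions"],"toolxyaw",np.arctan2(M[1,0],M[0,0]))
print(Q.inv().apply(np.array([.5464,-.2454,.20])-s["ee_pos"]))
```

```text
[0.48244671 0.26302879 0.23129097] [ 8.55616435e-01  1.52740510e-01 -2.66653389e-01 -1.36789787e-04
 -1.15139557e+00 -7.87226375e-01] toolxyaw -1.5024619721397912
[ 0.51161189 -0.02909053  0.03124093]
```

Request:
jog_arm(steps=[0.51, -0.03, 0, 0, 0.03, 0.51, -0.03, 0, 0, 0.03, 0.51, -0.03, 0, 0, 0.03, 0.51, -0.03, 0, 0, 0.03, 0.51, -0.03, 0, 0, 0.03, 0.51, -0.03, 0, 0, 0.03, 0.51, -0.03, 0, 0, 0.03, 0.51, -0.03, 0, 0, 0.03, 0.51, -0.03, 0, 0, 0.03, 0.51, -0.03, 0, 0, 0.03])

```text
t: 2.1
ee_pos: [0.5456, -0.233, 0.2311]
orientation: [0.731, -0.682, -0.0, 0.0]
force: [2.1, 0.1, 0.9]
opening: 0.0303
grip_force: 0.0
```

Run:
```python
from h import *
s=arm.state();c=arm.camera_info("wrist");im=arm.snapshot("wrist");cv2.imwrite("pics/w1.png",im);np.save("w1.npy",c)
print(np.round(c["extrinsics"],4).tolist(),np.round(c["intrinsics"],1).tolist(),s["ee_pos"],proj("wrist",[.5464,-.2454,.08]))
```

```text
[[-0.9975, 0.0675, 0.0209, 0.5505], [-0.0706, -0.9585, -0.2763, -0.3036], [0.0014, -0.277, 0.9609, 0.3733], [0.0, 0.0, 0.0, 1.0]] [[285.6, 0.0, 255.2], [0.0, 285.6, 191.0], [0.0, 0.0, 1.0]] [ 0.54561565 -0.23302524  0.2311183 ] [254.42707535 172.77487134]
```

View pics/w1.png

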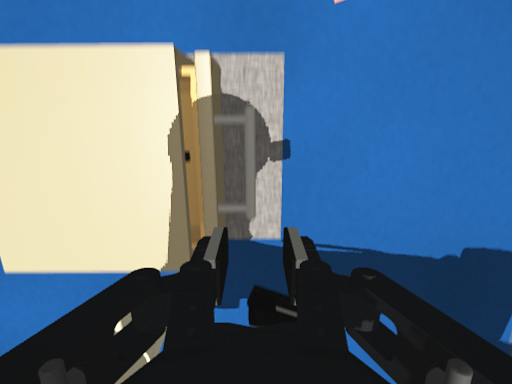

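The wrist view shows the bar at column ~250.5, rows 105 to 217, with its middle near (250.5,161), and the drawer face at about column 209.

Run:
```python
from h import *
c=np.load("w1.npy",allow_pickle=True).item()
a=on("",252,106,.08,c);b=on("",250,217,.08,c);print(a,b,np.linalg.norm(a-b),np.arctan2(*(b-a)[1::-1])-np.pi/2)
f=on("",211,160,.08,c);print("face",f)
m=(a+b)/2;s=arm.state();Q=R.from_quat(s["orientation"]);print(m,Q.inv().apply(np.array([m[0],m[1],.062])-s["ee_pos"]))
```

```text
[ 0.55343895 -0.30593883  0.08      ] [ 0.54774273 -0.18925345  0.08      ] 0.1168243318680362 0.04877820976117109
face [ 0.59219936 -0.24942233  0.08      ]
[ 0.55059084 -0.24759614  0.08      ] [ 0.00867163 -0.00439498  0.16853639]
```

Request:
jog_arm(steps=[0.012, -0.002, 0, 0, 0.03, 0.012, -0.002, 0.05, 0, 0.03, 0.012, -0.002, 0.1, 0, 0.03, 0.012, -0.002, 0.13, 0, 0.03, 0.012, -0.002, 0.15, 0, 0.03, 0.012, -0.002, 0.167, 0, 0.03, 0.012, -0.002, 0.167, 0, 0.03, 0.012, -0.002, 0.167, 0, 0], grip_force=40)

```text
t: 2.95
ee_pos: [0.549, -0.2423, 0.0646]
orientation: [0.732, -0.682, -0.0, 0.0]
force: [0.4, -0.8, 0.9]
opening: 0.017
grip_force: 0.1
```

Request:
jog_arm(steps=[0, 0, 0, 0, 0, 0, 0, 0, 0, 0, 0, 0, 0, 0, 0], grip_force=40)

```text
t: 3.25
ee_pos: [0.5494, -0.2425, 0.0652]
orientation: [0.731, -0.682, 0.001, -0.001]
force: [0.5, 3.2, 0.8]
opening: 0.0092
grip_force: 39.3
```

Request:
jog_arm(steps=[0, 0.02, 0, 0, 0, 0, 0.04, 0, 0, 0, 0, 0.06, 0, 0, 0, 0, 0.08, 0, 0, 0, 0, 0.1, 0, 0, 0, 0, 0.115, 0, 0, 0, 0, 0.125, 0, 0, 0, 0, 0.125, 0, 0, 0, 0, 0.125, 0, 0, 0])

```text
t: 4.15
ee_pos: [0.4243, -0.2518, 0.0651]
orientation: [0.731, -0.682, 0.0, -0.0]
force: [-1.0, 1.5, 6.8]
opening: 0.0095
grip_force: 40.6
```

Request:
jog_arm(steps=[0, 0, 0, 0, 0.03, 0, 0, 0, 0, 0.03, 0, 0, 0, 0, 0.03, 0, 0, -0.05, 0, 0.03, 0, 0, -0.1, 0, 0.03, 0, 0, -0.16, 0, 0.03, 0, 0, -0.19, 0, 0.03])

```text
t: 4.85
ee_pos: [0.4242, -0.2517, 0.2574]
orientation: [0.731, -0.682, 0.001, -0.0]
force: [0.9, -1.7, -0.8]
opening: 0.03
grip_force: 0.0
```

Scaled: -1.5 rad is -0.75.

Request:
jog_arm(steps=[0, -0.07, 0, -0.075, 0.06, 0, -0.07, 0, -0.15, 0.06, 0, -0.07, 0, -0.225, 0.06, 0, -0.07, 0, -0.3, 0.06, 0, -0.07, 0, -0.375, 0.06, 0, -0.07, 0, -0.45, 0.06, 0, -0.07, 0, -0.525, 0.06, 0, -0.07, 0, -0.6, 0.06, 0, -0.07, 0, -0.675, 0.06, 0, -0.07, 0, -0.75, 0.06])

```text
t: 5.85
ee_pos: [0.4938, -0.2466, 0.2539]
orientation: [1.0, 0.003, -0.0, -0.0]
force: [0.3, -0.2, -0.5]
opening: 0.0598
grip_force: 0.0
```

Request:
jog_arm(steps=[0, 0, 0, -0.025, 0.06, 0, 0, 0, -0.025, 0.06])

```text
t: 6.05
ee_pos: [0.4938, -0.2466, 0.254]
orientation: [1.0, 0.025, -0.0, -0.0]
force: [-0.1, 0.9, -0.2]
opening: 0.0595
grip_force: 0.0
```

Run:
```python
from h import *
s=arm.state();c=arm.camera_info("wrist");im=arm.snapshot("wrist");cv2.imwrite("pics/w2.png",im);np.save("w2.npy",c)
print(s["ee_pos"],s["joint_positions"])
```

```text
[ 0.49379427 -0.24657292  0.25397284] [-1.08282999e-01  1.42338363e-01 -2.26226881e-01 -1.04272025e-04
 -1.20290627e+00  1.72890682e+00]
```

View pics/w2.png

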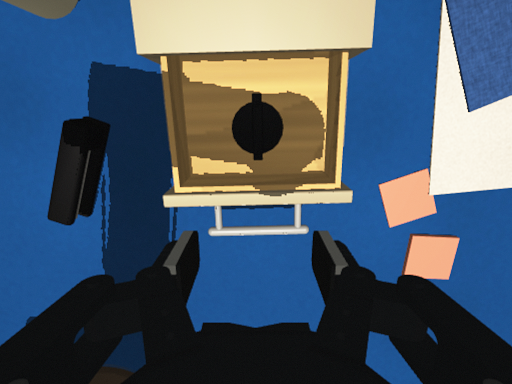

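The wrist view shows the drawer open, with the lid's plug at about (257,127) and lug ends near (257,94) and (258,160). The bar lies nearly along the image's vertical.

Run:
```python
from h import *
im=cv2.imread("pics/w2.png");c=np.load("w2.npy",allow_pickle=True).item()
m=np.zeros(im.shape[:2],np.uint8);m[70:180,200:320]=(im.max(2)[70:180,200:320]<45)
k=max(cv2.findContours(m,0,1)[0],key=cv2.contourArea);print(cv2.boundingRect(k),cv2.contourArea(k))
n,l,st,_=cv2.connectedComponentsWithStats(m);
for r in range(90,164,6):
    x=np.where(m[r])[0]; print(r,(x.min(),x.max()) if len(x) else 0)
pm=cv2.morphologyEx(m,cv2.MORPH_OPEN,cv2.getStructuringElement(2,(21,21)))
kk=max(cv2.findContours(pm,0,1)[0],key=cv2.contourArea);e=cv2.minEnclosingCircle(kk);f=cv2.fitEllipse(kk);print(e,f)
for z in(.025,.034,.043):print(z,on("",*f[0],z,c))
K=np.where(m);t=K[0].min();b=K[0].max()
tp=(K[1][K[0]<=t+4].mean(),t);bp=(K[1][K[0]>=b-4].mean(),b+1)
a=on("",*tp,.030,c);d=on("",*bp,.030,c);print(tp,bp,a,d,np.linalg.norm(a-d),"yaw",np.arctan2(*(a-d)[1::-1]))
big=cv2.resize(im[80:175,200:315],(800,600),interpolation=cv2.INTER_CUBIC);cv2.imwrite("pics/w2z.png",np.clip(big.astype(int)*4,0,255).astype(np.uint8))
```

```text
(232, 94, 51, 66) 2098.5
90 0
96 (np.int64(252), np.int64(260))
102 (np.int64(252), np.int64(262))
108 (np.int64(241), np.int64(273))
114 (np.int64(236), np.int64(278))
120 (np.int64(233), np.int64(281))
126 (np.int64(232), np.int64(282))
132 (np.int64(233), np.int64(281))
138 (np.int64(234), np.int64(279))
144 (np.int64(238), np.int64(276))
150 (np.int64(246), np.int64(268))
156 (np.int64(254), np.int64(261))
162 0
((257.0, 127.5), 26.51896095275879) ((256.9045104980469, 127.29391479492188), (49.34309768676758, 51.39555740356445), 1.8079392910003662)
0.025 [ 0.54079043 -0.24689385  0.025     ]
0.034 [ 0.54135327 -0.24681535  0.034     ]
0.043 [ 0.54191611 -0.24673686  0.043     ]
(np.float64(256.0), np.int64(94)) (np.float64(257.609756097561), np.int64(160)) [ 0.58056162 -0.24369377  0.03      ] [ 0.49981099 -0.24991552  0.03      ] 0.08098997186326504 yaw 0.07689707696851741
```

View pics/w2z.png

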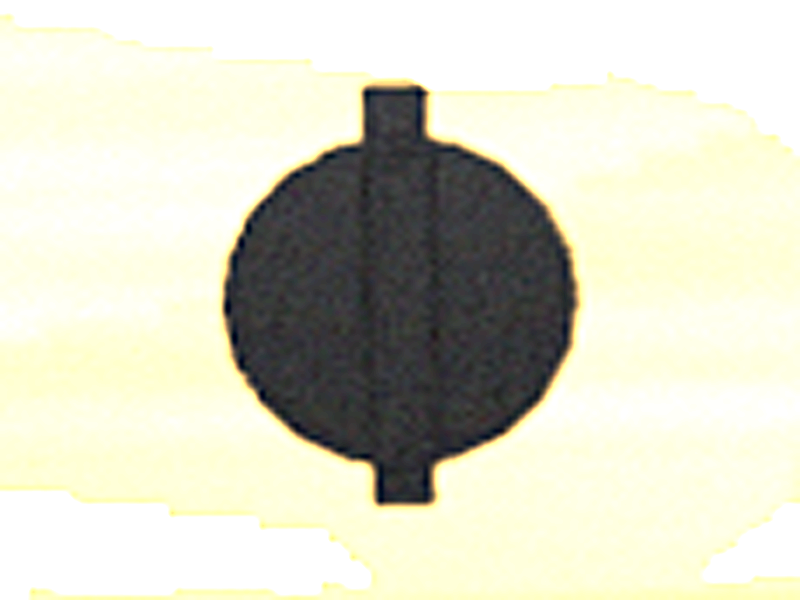

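The crop shows the bar and lugs at a slight clockwise tilt: front lug mid-column ~257, rear ~258.5. That fits the measured 81 mm and yaw 0.077, with the centre at (0.540,-0.247).

Run:
```python
from h import *
s=arm.state();Q=R.from_quat(s["orientation"]);M=Q.as_matrix();print(np.arctan2(M[1,0],M[0,0]),Q.inv().apply(np.array([.5402,-.2468,.047])-s["ee_pos"]))
```

```text
0.04776320768785055 [0.04645932 0.0024503  0.20697758]
```

Scaled: -0.029 rad is -0.0145.

Request:
jog_arm(steps=[0.046, 0.0025, 0, -0.0145, 0.04, 0.046, 0.0025, 0.05, -0.0145, 0.04, 0.046, 0.0025, 0.1, -0.0145, 0.04, 0.046, 0.0025, 0.14, -0.0145, 0.04, 0.046, 0.0025, 0.17, -0.0145, 0.04, 0.046, 0.0025, 0.19, -0.0145, 0.04, 0.046, 0.0025, 0.2, -0.0145, 0.04, 0.046, 0.0025, 0.207, -0.0145, 0.04, 0.046, 0.0025, 0.207, -0.0145, 0.04])

```text
t: 7.0
ee_pos: [0.5399, -0.2469, 0.0471]
orientation: [0.999, 0.039, -0.0, -0.0]
force: [-0.2, -0.5, 0.4]
opening: 0.0404
grip_force: 0.0
```

Request:
jog_arm(steps=[0, 0, 0, 0, 0, 0, 0, 0, 0, 0, 0, 0, 0, 0, 0, 0, 0, 0, 0, 0, 0, 0, 0, 0, 0], grip_force=80)

```text
t: 7.5
ee_pos: [0.5408, -0.2471, 0.0487]
orientation: [0.999, 0.039, 0.001, 0.0]
force: [-0.6, 0.8, 6.0]
opening: 0.0104
grip_force: 79.0
```

Request:
jog_arm(steps=[0, 0, -0.02, 0, 0, 0, 0, -0.05, 0, 0, 0, 0, -0.1, 0, 0, 0, 0, -0.15, 0, 0, 0, 0, -0.2, 0, 0, 0, 0, -0.235, 0, 0, 0, 0, -0.235, 0, 0], grip_force=80)

```text
t: 8.2
ee_pos: [0.542, -0.2477, 0.2888]
orientation: [0.999, 0.039, 0.005, 0.001]
force: [0.2, 0.9, -1.3]
opening: 0.0104
grip_force: 78.2
```

Run:
```python
from h import *
s=arm.state();Q=R.from_quat(s["orientation"]);M=Q.as_matrix();print(np.arctan2(M[1,0],M[0,0]),Q.inv().apply(np.array([.55,.2525,.28])-s["ee_pos"]))
```

```text
0.07860953147652683 [ 0.04713696 -0.49802842  0.00764346]
```

Scaled: 0.1 rad is 0.05.

Request:
jog_arm(steps=[0.047, -0.04, 0, 0, 0, 0.047, -0.09, 0, 0.01, 0, 0.047, -0.14, 0, 0.02, 0, 0.047, -0.19, 0, 0.03, 0, 0.047, -0.24, 0, 0.04, 0, 0.047, -0.29, 0, 0.05, 0, 0.047, -0.34, 0, 0.05, 0, 0.047, -0.39, 0, 0.05, 0, 0.047, -0.44, 0, 0.05, 0, 0.047, -0.47, 0, 0.05, 0], grip_force=80)

```text
t: 9.2
ee_pos: [0.5489, 0.2279, 0.2815]
orientation: [1.0, -0.01, -0.0, 0.0]
force: [1.5, -0.8, -1.2]
opening: 0.0101
grip_force: 78.4
```

Request:
jog_arm(steps=[0, -0.028, 0, 0, 0, 0, -0.028, 0, 0, 0, 0, -0.028, 0, 0, 0], grip_force=80)

```text
t: 9.5
ee_pos: [0.55, 0.2538, 0.2812]
orientation: [1.0, -0.01, -0.001, 0.0]
force: [-0.7, -0.1, -1.8]
opening: 0.0105
grip_force: 78.4
```

Run:
```python
from h import *
s=arm.state();c=arm.camera_info("wrist");im=arm.snapshot("wrist");cv2.imwrite("pics/w3.png",im);np.save("w3.npy",c)
print(s["ee_pos"],R.from_quat(s["orientation"]).as_matrix().round(4).tolist(),s["joint_positions"],proj("wrist",[.612,.2525,.1205]))
```

```text
[0.54997918 0.2537922  0.28117001] [[0.9998, -0.0205, -0.0016], [-0.0206, -0.9998, -0.0009], [-0.0016, 0.001, -1.0]] [ 7.54262358e-01  2.19066086e-01 -6.84673738e-02 -4.43685730e-04
 -1.28509874e+00  7.96108326e-01] [253.83113488 116.68633876]
```

View pics/w3.png

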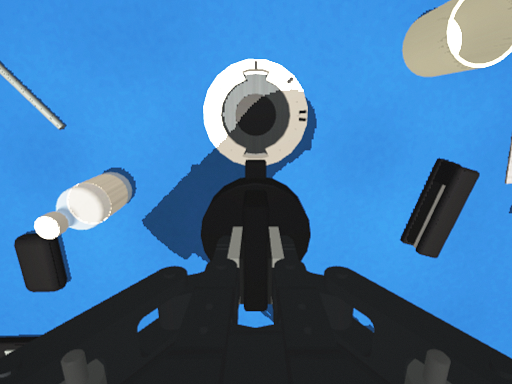

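The wrist view shows the collar centred at about (256,112), with the entry mark at (257,65), the half mark at (291,80) and the lock pair at (302,115). The lid is held square, with its front lug tip at (257,162).

Run:
```python
from h import *
im=cv2.imread("pics/w3.png");c=np.load("w3.npy",allow_pickle=True).item();g=im.astype(int)
m=((g[:,:,2]>110)&(g[:,:,0]-g[:,:,2]<25)).astype(np.uint8);w=np.zeros_like(m);w[50:170,195:315]=m[50:170,195:315]
k=max(cv2.findContours(w,0,1)[0],key=cv2.contourArea)[:,0]
hull=cv2.convexHull(k)[:,0];hull=hull[hull[:,1]<150]
P=np.array([on("",*p,.1205,c)[:2] for p in k if p[1]<155])
from scipy.optimize import least_squares
r=least_squares(lambda q:np.hypot(*(P-q[:2]).T)-q[2],[.61,.25,.053],loss="soft_l1",f_scale=.001);print("rim",r.x,np.sqrt((r.fun**2).mean()))
z=np.zeros((600,800,3),np.uint8)
z[:]=cv2.resize(im[50:170,176:336],(800,600),interpolation=cv2.INTER_CUBIC)
for p in k: cv2.circle(z,(int((p[0]-176+.5)*5),int((p[1]-50+.5)*5)),1,(0,0,255),-1)
cv2.imwrite("pics/w3z.png",z)
# lid plug
d=(g.max(2)<50)
K=on("",257,160,.265,c);print("lug tip",K)
for row in(195,205,215,225):
    x=np.where(d[row,190:325])[0]+190;print(row,x.min(),x.max(),on("",(x.min()+x.max())/2,row,.275,c))
```

```text
rim [0.61340202 0.25188058 0.05299181] 0.0003386632148946137
lug tip [0.59238958 0.25135681 0.265     ]
195 215 295 [0.57500391 0.25282848 0.275     ]
205 210 300 [0.56926977 0.25294373 0.275     ]
215 205 305 [0.56341583 0.25306138 0.275     ]
225 202 308 [0.5574383  0.25318153 0.275     ]
```

View pics/w3z.png

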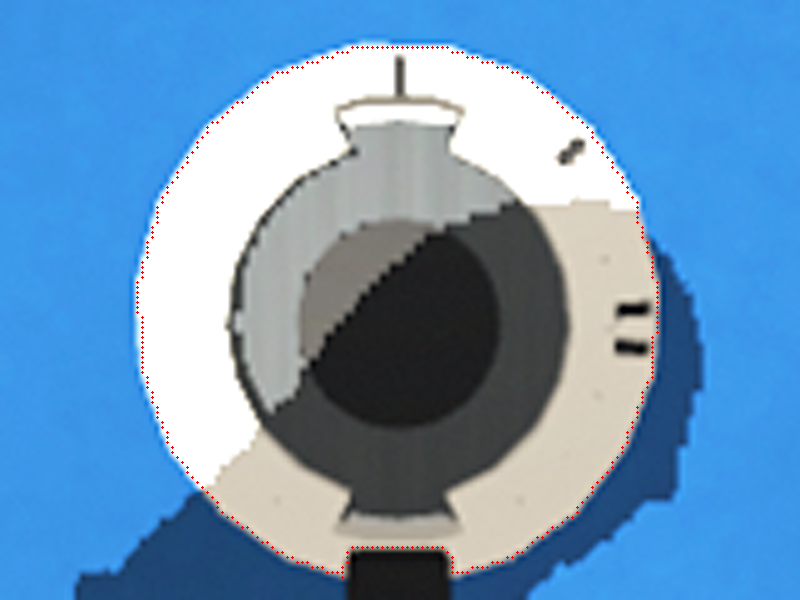

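Run:
```python
from h import *
c=np.load("w3.npy",allow_pickle=True).item();C=np.array([.6134,.2519])
for n,p in(("0",(255.4,64.5)),("45",(290.0,79.8)),("90",(302,115.0))):
    q=on("",*p,.1205,c)[:2]-C;print(n,np.hypot(*q),np.arctan2(q[1],q[0]))
s=arm.state();Q=R.from_quat(s["orientation"]);M=Q.as_matrix();print(s["ee_pos"],np.arctan2(M[1,0],M[0,0]),Q.inv().apply(np.array([.613,.2522,.15])-s["ee_pos"]))
```

```text
0 0.04773622912545675 -0.026041951147066585
45 0.0483360445978868 -0.8180951039571664
90 0.04806256434966403 -1.5909039586656462
[0.5501901  0.25307767 0.28149846] -0.02150638840001558 [ 0.06297385 -0.00057621  0.13142169]
```

Scaled: 0.005 rad is 0.0025.

Request:
jog_arm(steps=[0.04, -0.0005, 0.02, 0.0025, 0, 0.063, -0.0005, 0.05, 0.0025, 0, 0.063, -0.0005, 0.09, 0.0025, 0, 0.063, -0.0005, 0.11, 0.0025, 0, 0.063, -0.0005, 0.1215, 0.0025, 0, 0.063, -0.0005, 0.1215, 0.0025, 0, 0.063, -0.0005, 0.1215, 0.0025, 0], grip_force=80)

```text
t: 10.25
ee_pos: [0.6144, 0.2523, 0.1622]
orientation: [1.0, -0.013, 0.001, -0.0]
force: [0.4, 0.1, -1.3]
opening: 0.0105
grip_force: 78.4
```

Request:
jog_arm(steps=[0, 0, 0.005, 0, 0, 0, 0, 0.01, 0, 0, 0, 0, 0.015, 0, 0, 0, 0, 0.02, 0, 0, 0, 0, 0.024, 0, 0, 0, 0, 0.027, 0, 0, 0, 0, 0.027, 0, 0], grip_force=80)

```text
t: 10.95
ee_pos: [0.6134, 0.2523, 0.1331]
orientation: [1.0, -0.013, -0.0, 0.0]
force: [-0.7, 0.2, -2.6]
opening: 0.0105
grip_force: 78.4
```

Request:
jog_arm(steps=[0, 0, 0.002, 0, 0, 0, 0, 0.004, 0, 0, 0, 0, 0.005, 0, 0, 0, 0, 0.005, 0, 0], grip_force=80)

```text
t: 11.35
ee_pos: [0.6136, 0.2524, 0.1287]
orientation: [1.0, -0.013, -0.0, 0.0]
force: [-0.2, 0.3, -1.9]
opening: 0.0104
grip_force: 78.4
```

Request:
jog_arm(steps=[0, 0, 0.001, 0, 0, 0, 0, 0.002, 0, 0, 0, 0, 0.002, 0, 0], grip_force=80)

```text
t: 11.65
ee_pos: [0.6138, 0.2525, 0.1277]
orientation: [1.0, -0.013, 0.0, -0.0]
force: [-3.1, -0.2, 4.9]
opening: 0.0104
grip_force: 79.3
```

Request:
jog_arm(steps=[0, 0, 0.001, 0, 0, 0, 0, 0.001, 0, 0, 0, 0, 0.001, 0, 0], grip_force=80)

```text
t: 11.95
ee_pos: [0.6139, 0.2525, 0.1277]
orientation: [1.0, -0.013, 0.001, -0.0]
force: [-4.7, -0.6, 10.6]
opening: 0.0104
grip_force: 80.3
```

Run:
```python
from h import *
s=arm.state();print(s["ee_pos"],s["force"],s["moment"])
```

```text
[0.61387259 0.25253683 0.12767129] [-4.68493309 -0.61599773 10.64664751] [-0.30518616  1.93472672 -0.02877337]
```

Request:
jog_arm(steps=[0, 0, 0.001, 0.05, 0, 0, 0, 0.001, 0.1, 0, 0, 0, 0.001, 0.15, 0, 0, 0, 0.001, 0.15, 0], grip_force=80)

```text
t: 12.35
ee_pos: [0.614, 0.2526, 0.1276]
orientation: [0.986, -0.164, 0.001, -0.0]
force: [-6.2, -1.5, 15.5]
opening: 0.0107
grip_force: 80.9
```

```bash
python3 - <<'E'
from h import *
s=arm.state();print(s["ee_pos"],s["force"],s["moment"])
E
```

```text
[0.61403138 0.25255468 0.12759921] [-6.22144187 -1.51388531 15.50975847] [-0.60092101  2.69945491  0.05584756]
```

Scaled: 0.52 rad is 0.26.

Request:
jog_arm(steps=[0, 0, -0.001, 0.05, 0, 0, 0, -0.001, 0.1, 0, 0, 0, -0.001, 0.15, 0, 0, 0, -0.001, 0.2, 0, 0, 0, -0.001, 0.24, 0, 0, 0, -0.001, 0.26, 0, 0, 0, -0.001, 0.26, 0, 0, 0, -0.001, 0.26, 0, 0, 0, -0.001, 0.26, 0], grip_force=80)

```text
t: 13.25
ee_pos: [0.6146, 0.2525, 0.1277]
orientation: [0.912, -0.411, 0.001, -0.001]
force: [-2.3, -1.6, 8.8]
opening: 0.0104
grip_force: 79.9
```

```bash
python3 - <<'E'
from h import *
s=arm.state();print(s["ee_pos"],s["force"],s["moment"],s["qvel"].round(3))
M=R.from_quat(s["orientation"]).as_matrix();print(np.arctan2(M[1,0],M[0,0]))
c=arm.camera_info("wrist");im=arm.snapshot("wrist");cv2.imwrite("pics/w4.png",im);np.save("w4.npy",c)
E
```

```text
[0.6145675  0.25247259 0.12766391] [-2.26920639 -1.58015029  8.76806671] [-0.67720405  0.76451234  0.06955687] [-0.001  0.     0.    -0.001 -0.    -0.   ]
-0.8460114211875136
```

View pics/w4.png

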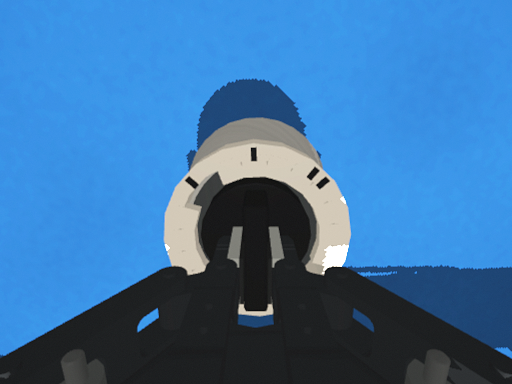

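The lid is home with its lugs under the lip. The bar (column ~255) points at the single half mark at (254,154), and the empty notch is at (207,190). I'm handing in while still holding it.

```bash
python3 -c "
from cell import arm
print(arm.hand_in())"
```

```text
the job is handed in; nothing more can be done
None
```

I handed the job in at about 13 s, with the lid fully home, twisted to the half mark (about 0.82 rad of lid turn) and still gripped at 80 N. The drawer is about 125 mm out, and no move went near the stapler, mug or gel. The hand-in returned no verdict.

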